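# Assemble the teaching capacitor: insulating sheet, then upper plate

### The arm

A 6-joint arm with a two-finger parallel gripper is mounted at the origin on the work surface. World frame = base frame: x ahead of the robot, y to its left, z up, the work surface at z = 0. Lengths are in mm, angles in rad, forces in N, time in s.
With the tool pointing down it reaches from about 300 to 775 mm from the base axis. Payload 14.6 kg.
Tool frame: the origin (TCP) lies between the finger pads; the fingertips stand 8 mm ahead of it and the grasp point (between the pads) lies 11 mm behind it; z points along the fingers, y is the direction in which the jaws open and shut (so a half turn about z gives the same grasp; the last joint's range is limited). The gripper opens to 94 mm and grips with 3 to 60 N. Pads are 16 mm wide; open, the fingers measure 119 mm over their backs; the gripper's body (75 mm by 177 mm) begins 78 mm behind the grasp point.
Start: joints at [1.108, 0.3, 1.521, -0, 1.321, -0.067], TCP at [212.047, 507.47, 213.446] pointing down, gripper open.
Joint ranges: [-3.03, 3.03], [-0.79, 2.21], [0.23, 2.52], [-1.04, 4.18], [0, 3.07], [-2.55, 2.55]. Speed limits (rad/s): [2.22, 2.22, 2.57, 3.14, 3.14, 3.14].

### API

Orientations are given as [roll, pitch, yaw] about the fixed x, y, z axes, in that order (R = Rz(yaw) Ry(pitch) Rx(roll)).
In Python, from cell import manip, cams, models gives the robot as it stands. The module is installed in compiled form; this text tells all that it offers.
- The arm moves only by the shell command python3 -m pendant 'ROWS' [OPENING] [FORCE]. ROWS is JSON, a list that holds one entry, the list of rows, each a list of 4 numbers: the shift along the tool's x, y, z in cm, then the turn about the tool's z in rad. In form: [[[x, y, z, roll], ...]]. A call has 1 to 5 rows; each row is the pose to reach, as a shift and turn from the pose commanded when the call began, along the tool's axes at that moment; what a row does not reach only later rows make up. A row lasts 1/10 s, in which the tool goes at most 50 mm and 8.59 degrees, less where a joint would pass 70% of its speed; a pose out of reach is approached as far as the arm can. A call with a gripper value outside its range is refused whole. OPENING is the opening, from -1 (shut) to 1 (fully open), so that 0 is half open, set as the call begins (- or left out, the last holds). The fingers move at their own pace and stop on an object; FORCE is the grip in N (left out, the last holds). Time passes only in rows, so rows that repeat a pose let the fingers close. It gives the time, the measured TCP pose, the force and the opening at its end, in the units of the state.
- manip.read_state(): the state, without advancing time (a new reading comes with each control period).
- cams.camera(name): name is "scene" or "top" or "wrist"; returns a dict with "frame" (480x640x3 uint8, red, green, blue), "K" (3x3 intrinsics, pixels), "pose" (4x4, takes a point from camera to world coordinates). Camera axes: x right, y down, z forward; pixel columns grow to the right and rows downward; lengths in mm; the calibration is good to about 2 mm. A picture is of the moment at which its call begins. There is no depth.
- manip.sign_off(): hands the job in, once; it reports no verdict.
Trained networks look in the newest picture that a camera, given by its name, has taken for a name from the list of things; names that differ only in an ending like _2 or _b are one class to them, and where a whole thing is asked for, a point or a joint stands for the part that bears it (a point fixed in the world has none). Each returns a list of dicts, best first, with "score" (0 to 1); they miss things now and then, are a little off and sometimes report something else, mostly with a low value. They report only what shows in the picture. A call takes as long as a camera call. They do not tell look-alikes from the thing itself.
- models.regions_of(camera, name): "pixels" (480x640 bool, what is visible of it) and "point" ([column, row] in pixels, amid what is visible of it).
The state is a dict: "clock": time; "joints": joint angles; "qd": joint speeds; "effort": joint torques, N m; "eef_pos": TCP position; "eef_rot": TCP orientation; "wrist_force": force on the tool from outside, world axes, zero at the start; "moment": the same for the moment, N m; "finger_gap": finger opening in mm.
Only numpy, scipy, OpenCV 4.12 (cv2) and the standard library are available. Lean on these libraries where they do the work, as an engineer would, in place of code of your own. Each camera call takes 0.05 s, during which the arm holds its last target.

### The job

Put the teaching capacitor together: lay the yellow insulating sheet flat on the brass lower plate of the base, square and centred so that its rim sticks out on every side of the plate, and let go of it. Then lift the upper brass plate, the one with the red grip, up and off the two-pronged storage stand and set it gently, not dropped, within the rim of the sheet and squarely over the lower plate, and let go. Leave the blue sheet and everything else on the bench where they are.

Things in the scene. Friction and masses are not known exactly. Their poses are not given: they have to be found in the camera images.
- base: Capacitor base, fixed: grey slab 100 x 150 mm, 18 mm thick, with a white pillar (28 x 70 mm) carrying the brass lower plate, 40 mm (x) by 100 mm (y), 8 mm thick, its top 75 mm above the table. Two terminals near the slab's -x edge rise to 34 mm. Origin: centre of the slab's underside; z up.
- lower_top (a point): Centre of the top face of the brass lower plate (75 mm above the base's origin); x across its 40 mm width, y along its 100 mm length.
- yellow_sheet: Stiff yellow plastic sheet, loose: 60 mm (x) by 130 mm (y), 6 mm thick, about 60 g. It lies flat on a cradle, underside 35 mm above the table; the supports under it are only 28 mm wide, so both long edges overhang and it can be pinched across its 60 mm width from above. Origin: centre of its underside; z up.
- blue_sheet: Blue sheet of the same size and shape as the yellow one, on a similar cradle next to it; not to be used. Origin: centre of its underside.
- cradle_y: Fixed cradle under the yellow sheet: foot plate 70 x 110 mm, 6 mm thick, with two aluminium supports 28 mm wide (x), tops at 35 mm. Origin: centre of its underside.
- cradle_b: Fixed cradle under the blue sheet, same shape as the other. Origin: centre of its underside.
- stand: Fixed storage stand: foot plate 130 x 120 mm, 12 mm thick (x -95 to +35 mm), with a post (16 mm in x, 60 mm in y, 150 mm tall) at the origin and two prongs (see prong_tips). Nothing of it is higher than the prong tips (164 mm). Origin: post axis at the table; the prongs point to its -x; z up.
- prong_tips (a point): Midway between the tops of the stand's two upturned prong tips, 70 mm from the post axis on the stand's -x side, 164 mm above the table. The prongs are round steel, 8 mm thick, at y = -20 and +20 mm, level from the post, top side at 150 mm; the tips' outer faces are at x = -74 mm. Axes as the stand.
- upper_plate: Upper electrode, loose, 0.2 to 0.4 kg: brass plate 40 mm (x) by 100 mm (y), 8 mm thick; on it a black arch: legs at y = -41 and +41 mm carry a bar 10 x 10 mm along y, underside 56 mm and top 66 mm above the origin; on the bar's middle a red grip block 24 mm (x) by 18 mm (y), from 66 to 112 mm above the origin. Origin: centre of the plate's underside; z up.
- grip (a point): Middle of the red grip block, 94 mm above the upper plate's origin; axes as the plate. At the start the plate hangs level, bar across both prongs, 45 mm from the post axis on the stand's -x side, axes parallel to the stand's. To free it raise it 20 to 40 mm, then draw it off along the stand's -x by more than 60 mm.
- lower_end_a (a point): Middle of the +y short edge of the fixed lower plate's top face, 50 mm from its centre.
- lower_end_b (a point): Middle of the -y short edge of the fixed lower plate's top face, 50 mm from its centre.
- upper_end_a (a point): Middle of the +y short edge of the upper plate's underside, 50 mm from its centre.
- upper_end_b (a point): Middle of the -y short edge of the upper plate's underside, 50 mm from its centre.
- bottle: Water bottle with yellow cap, loose, 64 mm across, 200 mm tall; bystander. Origin: centre of its underside.
- multimeter: Black hand multimeter lying flat, loose, 160 x 80 x 40 mm; bystander. Origin: centre of its underside.
- mouse: Black computer mouse, loose, 100 x 60 x 32 mm; bystander. Origin: centre of its underside.
- mug: White mug, loose, 80 mm across, 90 mm tall, handle at +y; bystander, beside a fixed grey bench supply (125 mm tall, front face at about 0.81 m ahead of the robot). Origin: centre of its underside.
- snack_box: Red snack box, loose, 50 x 130 x 30 mm; bystander. Origin: centre of its underside.
- laptop: Open laptop at the left (+y) side, fixed; base 340 x 230 mm, its screen rises to about 215 mm. Origin: centre of its underside.
- generator: Slanted white board with rows of coloured sockets at the right (-y) side, fixed, 340 mm long (x), about 270 mm tall. Origin: centre of its underside.
Mind the look-alikes: they are no part of the job. Of the things shaped like the yellow_sheet, the yellow one is meant.

How it is judged:
By the outcome, as a careful person would: the job done as asked, in the order asked, and still so for the second after the job is handed in, with the robot touching nothing.
It also fails if it takes over 64 s, if anything falls off the work surface, if the arm or the gripper's body presses on something with over 40 N, if the wrist force passes 120 N, or if a joint passes its speed limit or range.

## Working session

There is one attempt and no reset: what is moved stays moved. The work goes in short steps, Python scripts to look and compute and a shell command to move; the robot and the scene stay as the last step left them, time stands still between calls to the robot, and variables do not carry over. Pictures are saved under pics/ and viewed, and the job is handed in when it is done.

```bash
mkdir -p pics; python3 - <<'E'
from cell import manip,cams,models
import cv2,numpy as np
s=manip.read_state()
print({k:np.round(v,3) for k,v in s.items()})
for n in ["scene","top","wrist"]:
    c=cams.camera(n); cv2.imwrite(f"pics/{n}0.png",c["frame"][:,:,::-1]); print(n,np.round(c["K"],1).tolist(),np.round(c["pose"],3).tolist())
E
```

```text
{'clock': np.float64(0.0), 'joints': array([ 1.108,  0.3  ,  1.522,  0.   ,  1.321, -0.067]), 'qd': array([0.   , 0.   , 0.   , 0.001, 0.001, 0.001]), 'effort': array([-4.0000e-03, -5.3180e+01, -3.5274e+01,  7.1000e-02,  2.4000e-02,
       -0.0000e+00]), 'eef_pos': array([211.951, 507.249, 212.902]), 'eef_rot': array([-3.14 , -0.   ,  2.746]), 'wrist_force': array([ 0.311, -0.608,  0.009]), 'moment': array([ 0.043, -0.051, -0.034]), 'finger_gap': np.float64(93.775)}
scene [[440.8, 0.0, 325.2], [0.0, 440.8, 235.5], [0.0, 0.0, 1.0]] [[-0.611, 0.428, -0.666, 1312.627], [0.791, 0.344, -0.505, 576.951], [0.013, -0.836, -0.549, 774.457], [0.0, 0.0, 0.0, 1.0]]
top [[495.3, 0.0, 321.8], [0.0, 495.3, 235.9], [0.0, 0.0, 1.0]] [[-0.02, -0.986, 0.163, 249.034], [-1.0, 0.021, 0.003, -15.533], [-0.007, -0.163, -0.987, 1866.434], [0.0, 0.0, 0.0, 1.0]]
wrist [[420.0, 0.0, 320.3], [0.0, 420.0, 240.1], [0.0, 0.0, 1.0]] [[0.386, 0.884, 0.265, 134.608], [0.923, -0.369, -0.112, 539.372], [-0.002, 0.288, -0.958, 384.549], [0.0, 0.0, 0.0, 1.0]]
```

View pics/scene0.png

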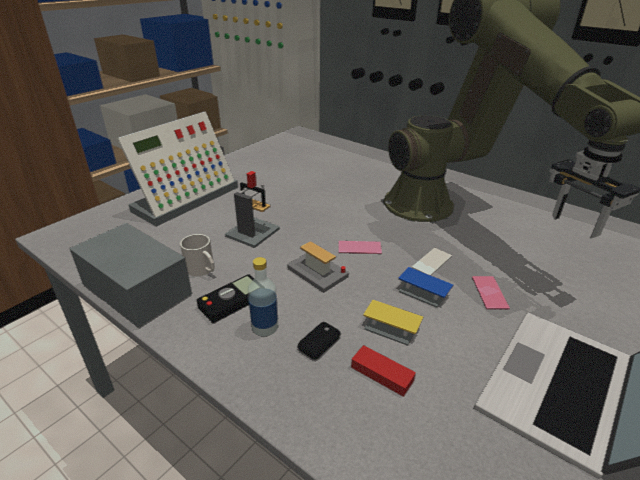

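View pics/top0.png

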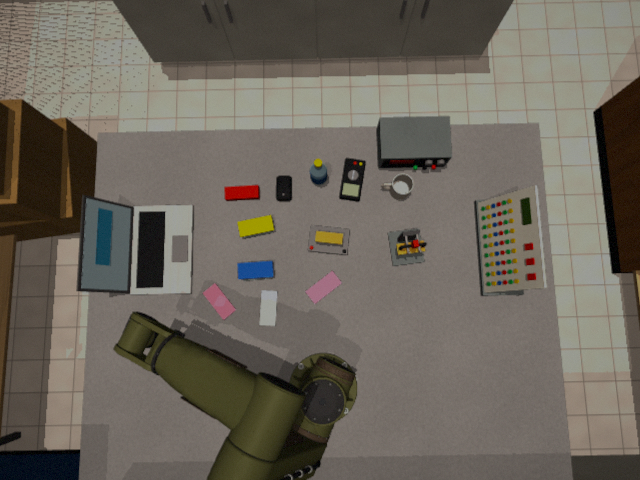

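View pics/wrist0.png

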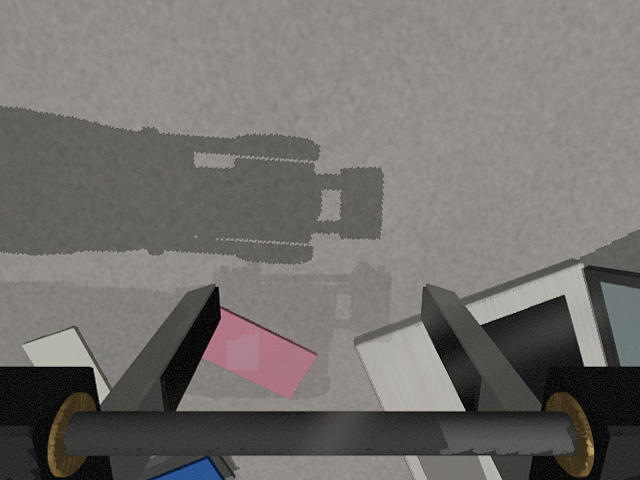

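The top view shows the yellow sheet at (256,226), the blue sheet at (256,270), the base at (329,239), the stand with its red grip at (408,246), the bottle with yellow cap at (318,170) and pink and white notes on the bench. I'll measure these coarsely with the networks first.

```bash
cat > h.py <<'E'
from cell import manip,cams,models
import cv2,numpy as np
def toplane(c,uv,z):
    uv=np.atleast_2d(np.asarray(uv,float)); d=np.c_[uv,np.ones(len(uv))]@np.linalg.inv(c["K"]).T@c["pose"][:3,:3].T
    o=c["pose"][:3,3]; return o+d*((z-o[2])/d[:,2])[:,None]
def proj(c,P):
    P=np.atleast_2d(P); q=(P-c["pose"][:3,3])@c["pose"][:3,:3]; q=q@c["K"].T; return q[:,:2]/q[:,2:]
E
python3 - <<'E'
from h import *
zs=dict(yellow_sheet=41,base=75,stand=12,upper_plate=0,multimeter=40,bottle=200,mouse=32,mug=90,snack_box=30,grip=0,lower_top=75)
for cam in ["top","scene"]:
    c=cams.camera(cam)
    for n in zs:
        for r in models.regions_of(cam,n)[:3]:
            ys,xs=np.nonzero(r["pixels"])
            if len(xs)==0: print(cam,n,'empty'); continue
            print(cam,n,round(r["score"],2),np.round(r["point"]),"bbox",xs.min(),xs.max(),ys.min(),ys.max(),len(xs),np.round(toplane(c,r["point"],zs[n])[0]))
print(manip.read_state()["clock"])
E
```

```text
top yellow_sheet 0.88 [269. 307.] bbox 259 276 290 325 593 [293. 188.  41.]
top yellow_sheet 0.69 [322. 291.] bbox 306 340 271 302 558 [346.  -6.  41.]
top yellow_sheet 0.63 [216. 299.] bbox 202 234 283 319 592 [326. 384.  41.]
top base 0.58 [327. 243.] bbox 308 349 225 254 1048 [518. -27.  75.]
top stand 0.57 [403. 241.] bbox 389 423 228 264 778 [ 529. -318.   12.]
top upper_plate 0.58 [410. 246.] bbox 397 425 239 254 291 [ 513. -343.    0.]
top multimeter 0.87 [350. 182.] bbox 339 365 158 200 876 [ 759. -123.   40.]
top bottle 0.75 [321. 173.] bbox 310 326 158 185 383 [747. -10. 200.]
top mouse 0.86 [280. 184.] bbox 276 291 175 200 378 [756. 146.  32.]
top mouse 0.49 [410. 246.] bbox 396 425 239 253 329 [ 506. -336.   32.]
top mouse 0.24 [321. 172.] bbox 310 326 159 184 344 [800. -12.  32.]
top mug 0.77 [400. 187.] bbox 382 412 174 199 526 [ 720. -304.   90.]
top mug 0.25 [509. 241.] bbox 474 546 185 294 6586 [ 509. -686.   90.]
top snack_box 0.65 [238. 192.] bbox 224 258 185 200 500 [728. 307.  30.]
top grip 0.86 [412. 244.] bbox 396 425 239 253 301 [ 519. -350.    0.]
top grip 0.
[... 628 characters left out ...]
 455 [ 308. -518.   12.]
scene upper_plate 0.97 [257. 186.] bbox 241 268 171 210 393 [ 265. -552.    0.]
scene multimeter 0.8 [225. 301.] bbox 196 253 274 322 1558 [ 808. -111.   40.]
scene bottle 0.78 [263. 304.] bbox 248 278 256 336 1781 [880. 103. 200.]
scene mouse 0.84 [317. 338.] bbox 298 339 322 358 914 [758. 138.  32.]
scene mug 0.65 [198. 253.] bbox 180 214 233 275 1102 [ 761. -265.   90.]
scene mug 0.55 [383. 368.] bbox 351 415 345 395 1751 [783. 321.  90.]
scene snack_box 0.73 [385. 370.] bbox 351 414 346 394 1629 [738. 305.  30.]
scene grip 0.94 [252. 189.] bbox 240 270 171 211 463 [ 294. -546.    0.]
scene lower_top 0.72 [317. 269.] bbox 288 348 242 291 1705 [600.  13.  75.]
1.35
```

```bash
python3 - <<'E'
import cv2
a=cv2.imread("pics/top0.png")
cv2.imwrite("pics/topcrop.png",cv2.resize(a[150:300,220:440],None,fx=3.6,fy=3.6,interpolation=cv2.INTER_CUBIC)); 
a=cv2.imread("pics/scene0.png")
cv2.imwrite("pics/scenecrop.png",cv2.resize(a[160:350,210:470],None,fx=3,fy=3,interpolation=cv2.INTER_CUBIC)); 
E
```

```text
(no output)
```

View pics/topcrop.png

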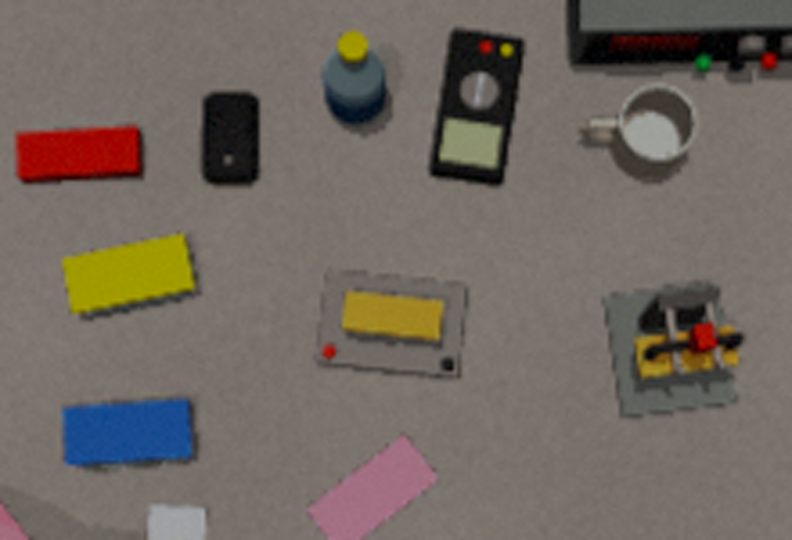

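View pics/scenecrop.png

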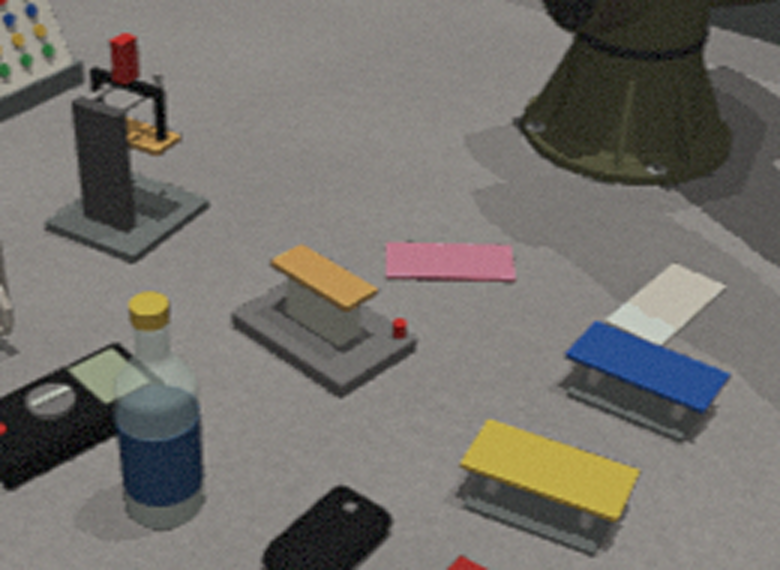

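Sheet-like candidates in the top view are: yellow (256,226), blue (256,270), and flat pink and white paper notes at (216,299), (322,288) and (268,307). The yellow one sits on a cradle, as described and as the enlarged crop confirms, so that is the one. Next I fit rectangles by colour.

```bash
cat >> h.py <<'E'
RNG=dict(yellow=((24,150,60),(34,255,255)),brass=((12,100,60),(24,255,255)),blue=((105,150,40),(125,255,255)),red=((0,180,50),(5,255,255)))
def cmask(c,col,box):
    hsv=cv2.cvtColor(c["frame"],cv2.COLOR_RGB2HSV); m=cv2.inRange(hsv,*[np.array(v) for v in RNG[col]])
    b=np.zeros_like(m); x0,x1,y0,y1=box; b[y0:y1,x0:x1]=m[y0:y1,x0:x1]; 
    n,l,s,_=cv2.connectedComponentsWithStats(b)
    k=1+np.argmax(s[1:,4]); return (l==k).astype(np.uint8)*255
def rect(c,m,z):
    ct=max(cv2.findContours(m,cv2.RETR_EXTERNAL,cv2.CHAIN_APPROX_NONE)[0],key=cv2.contourArea)
    P=toplane(c,cv2.convexHull(ct)[:,0],z)[:,:2].astype(np.float32)
    (cx,cy),(w,h),a=cv2.minAreaRect(P)
    if w<h: w,h,a=h,w,a+90   # a: direction of long side
    return np.round([cx,cy,w,h,(a+90)%180-90],1)
E
python3 - <<'E'
from h import *
for cam,by,bb,bl in [("top",(220,300,200,250),(300,350,220,260),(220,300,252,290)),("scene",(355,430,290,345),(280,350,230,280),(390,460,260,300))]:
    c=cams.camera(cam)
    for n,b,z in(("yellow",by,41),("brass",bb,75),("blue",bl,41)):
        m=cmask(c,n,b); print(cam,n,(m>0).sum(),rect(c,m,z), np.round(np.median(cv2.cvtColor(c["frame"],cv2.COLOR_RGB2HSV)[m>0],axis=0)))
# red grip triangulate
Cs=[]
for cam,b in(("top",(395,430,230,260)),("scene",(240,270,165,190))):
    c=cams.camera(cam); m=cmask(c,"red",b); ys,xs=np.nonzero(m); print(xs.mean(),ys.mean(),len(xs)); Cs.append((c,(xs.mean(),ys.mean())))
import numpy as np
A=np.zeros((3,3));v=np.zeros(3)
for c,uv in Cs:
    d=toplane(c,uv,0)[0]-c["pose"][:3,3]; d/=np.linalg.norm(d); Q=np.eye(3)-np.outer(d,d); A+=Q; v+=Q@c["pose"][:3,3]
print("grip",np.linalg.solve(A,v))
E
```

```text
top yellow 553 [595.6 239.  130.8  60.9 -79.6] [ 29. 255. 160.]
top brass 314 [540.4 -34.8 101.4  43.1  82.7] [ 24. 199. 161.]
top blue 554 [430.  239.7 127.8  59.  -87.6] [107. 211. 144.]
scene yellow 916 [596.5 239.5 127.6  59.6 -79.1] [ 25. 158. 189.]
scene brass 359 [541.7 -33.7 106.   45.3  82. ] [ 18. 141. 187.]
scene blue 724 [431.5 240.6 128.3  62.  -87.8] [109. 181. 143.]
415.02127659574467 243.5531914893617 47
250.83333333333334 178.90277777777777 72
grip [ 493.75742012 -328.46516389  186.18650666]
```

```bash
cat >> h.py <<'E'
from scipy.spatial.transform import Rotation as Ro
def need(x,y,z,yawdeg):
    s=manip.read_state(); R=Ro.from_euler("xyz",s["eef_rot"]).as_matrix()
    d=R.T@(np.array([x,y,z])-s["eef_pos"])/10
    dyaw=(yawdeg-np.degrees(s["eef_rot"][2])+180)%360-180
    print("need",np.round(d,2),round(-np.radians(dyaw),3),"| pos",np.round(s["eef_pos"],1),np.round(np.degrees(s["eef_rot"]),1),"F",np.round(s["wrist_force"],1),"gap",round(float(s["finger_gap"]),1),"t",round(float(s["clock"]),2))
E
python3 -c "
from h import *
need(596,239.3,230,100.6)"
```

```text
need [-45.77  -9.94  -1.65] 0.99 | pos [212.  507.5 213.5] [180.   -0.  157.3] F [ 0.1 -0.2 -0.2] gap 94.3 t 1.55
```

```bash
python3 -m pendant '[[[-5,-1,-0.5,0.12],[-10,-2,-1.6,0.24],[-15,-3,-1.6,0.36],[-20,-4,-1.6,0.48],[-24,-5.2,-1.6,0.6]]]' 1 10; python3 -c "
from h import *
need(596,239.3,230,100.6)"
```

```text
clock: 2.05
eef_pos: [415.1, 365.6, 229.6]
eef_rot: [3.141, -0.0, 2.141]
wrist_force: [-0.3, 0.7, 0.4]
finger_gap: 94.0
need [-20.39   8.42  -0.04] 0.385 | pos [415.1 365.6 229.6] [180.   -0.  122.7] F [-0.3  0.7  0.4] gap 94.0 t 2.05
```

```bash
python3 -m pendant '[[[-4,1.7,0,0.09],[-8.5,3.4,0,0.18],[-13,5.2,0,0.27],[-17.5,7,0,0.36],[-20.4,8.4,0,0.385]]]'; python3 -m pendant '[[[0,0,0,0],[0,0,0,0]]]' ; python3 - <<'E'
from h import *
need(596,239.3,230,100.6)
c=cams.camera("wrist"); cv2.imwrite("pics/w1.png",c["frame"][:,:,::-1])
for r in models.regions_of("wrist","yellow_sheet")[:3]: print(r["score"],r["point"])
hsv=cv2.cvtColor(c["frame"],cv2.COLOR_RGB2HSV)
m=cmask(c,"yellow",(0,640,0,480)); print((m>0).sum(),rect(c,m,41)); cv2.imwrite("pics/w1m.png",m)
E
```

```text
clock: 2.55
eef_pos: [596.9, 239.0, 229.2]
eef_rot: [-3.141, 0.0, 1.756]
wrist_force: [-1.1, 0.5, 0.6]
finger_gap: 93.8
clock: 2.75
eef_pos: [594.9, 241.2, 229.0]
eef_rot: [-3.141, -0.0, 1.76]
wrist_force: [-0.3, 0.4, -0.6]
finger_gap: 93.9
need [-0.21  0.08 -0.1 ] 0.004 | pos [594.9 241.2 229. ] [-180.    -0.   100.9] F [-0.3  0.4 -0.6] gap 93.9 t 2.75
0.96 [321.2, 212.1]
0.61 [23.0, 14.6]
0.6 [51.7, 357.4]
12 [556.6 292.3   9.    0.  -80.5]
```

View pics/w1.png

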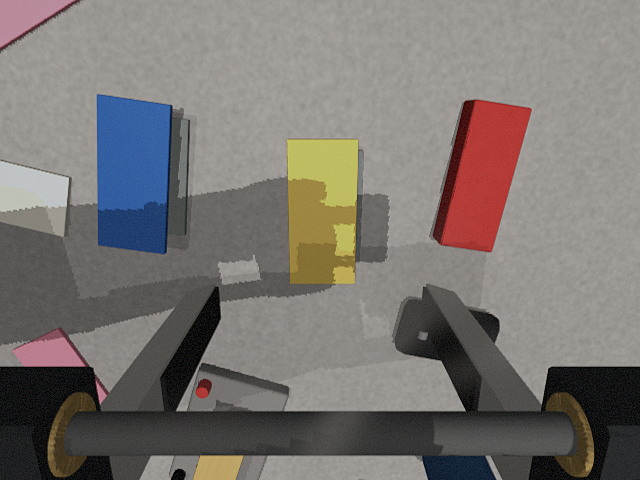

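The wrist view shows the yellow sheet with corners near (287,139), (358,139), (355,283) and (289,283). It lies centrally ahead of the fingers. I'll refine it with looser colour bounds, since it is partly in shadow.

```bash
sed -i 's/yellow=((24,150,60)/yellow=((18,100,60)/' h.py; python3 - <<'E'
from h import *
c=cams.camera("wrist")
m=cmask(c,"yellow",(260,400,110,310)); r=models.regions_of("wrist","yellow_sheet")[0]["pixels"]
print((m>0).sum(),rect(c,m,41),r.sum(),rect(c,r.astype(np.uint8)*255,41))
print(np.round(cv2.cvtColor(c["frame"],cv2.COLOR_RGB2HSV)[[150,200,270],[300,300,300]]))
E
```

```text
9816 [596.7 240.1 129.   59.9 -79.2] 9950 [596.8 240.  130.8  61.6 -79.3]
[[ 30 127 189]
 [ 22 152 156]
 [ 22 152 136]]
```

```bash
python3 -c "
from h import *
need(596.7,240,28,100.75)"
```

```text
need [-0.28  0.2  20.18] 0.004 | pos [594.1 242.4 229.8] [180.  -0. 101.] F [-0.7  0.1  0.3] gap 93.8 t 2.95
```

```bash
python3 -m pendant '[[[-0.2,0.15,4,0],[-0.2,0.15,8,0],[-0.2,0.15,12,0],[-0.2,0.15,15,0],[-0.2,0.15,15,0]]]' >/dev/null;  python3 -m pendant '[[[0,0,0,0],[0,0,0,0]]]' >/dev/null; python3 -c "
from h import *
need(596.7,240,28,100.75)"
```

```text
need [-0.02 -0.11  5.4 ] 0.003 | pos [597.6 240.4  82. ] [179.8  -0.  100.9] F [ 0.2 -0.8 -0.5] gap 94.6 t 3.65
```

```bash
python3 -m pendant '[[[0,-0.1,2,0],[0,-0.1,4,0],[0,-0.1,5.4,0],[0,-0.1,5.4,0]]]' >/dev/null;  python3 -m pendant '[[[0,0,0,0],[0,0,0,0]]]' >/dev/null; python3 - <<'E'
from h import *
need(596.7,240,28,100.75)
c=cams.camera("wrist"); cv2.imwrite("pics/w2.png",c["frame"][:,:,::-1])
E
```

```text
need [ 0.01  0.03 -0.11] 0.002 | pos [596.4 239.8  26.9] [179.9  -0.  100.9] F [ 0.1 -0.3  0.3] gap 93.9 t 4.25
```

View pics/w2.png

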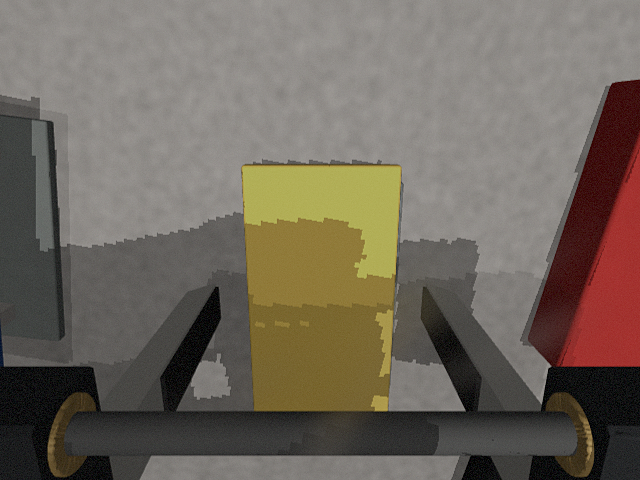

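The sheet (columns 243–402) is centred between the fingers. Closing.

```bash
python3 -m pendant '[[[0,0,0,0],[0,0,0,0],[0,0,0,0],[0,0,0,0],[0,0,0,0]]]' -1 20;  python3 -m pendant '[[[0,0,0,0],[0,0,0,0],[0,0,0,0]]]'; python3 -c "
from h import *
need(596.7,240,170,100.75)"
```

```text
clock: 4.8
eef_pos: [595.8, 239.6, 25.5]
eef_rot: [-3.142, -0.0, 1.761]
wrist_force: [0.4, 0.7, -0.9]
finger_gap: 59.7
clock: 5.1
eef_pos: [595.8, 239.6, 25.4]
eef_rot: [-3.142, 0.0, 1.761]
wrist_force: [0.3, -0.3, 0.5]
finger_gap: 59.8
need [  0.03   0.1  -14.46] 0.002 | pos [595.8 239.6  25.4] [-180.     0.   100.9] F [ 0.3 -0.3  0.5] gap 59.8 t 5.1
```

Gripped: the gap is 59.8 mm, which matches the 60 mm width. Lifting.

```bash
python3 -m pendant '[[[0,0,-2,0],[0,0,-6,0],[0,0,-11,0],[0,0,-16,0],[0,0,-20,0]]]';  python3 -m pendant '[[[0,0,-2,0],[0,0,-2,0]]]'>/dev/null; python3 -c "
from h import *
need(527,-140,250,82.5)"
```

```text
clock: 5.6
eef_pos: [595.7, 239.6, 228.7]
eef_rot: [3.14, -0.0, 1.761]
wrist_force: [-0.1, 0.0, -0.4]
finger_gap: 59.9
need [-35.99 -14.    -0.23] 0.321 | pos [596.5 239.8 248.6] [179.7  -0.  100.9] F [-0.3 -0.2 -0.3] gap 59.8 t 5.8
```

```bash
python3 -m pendant '[[[-3,-1.2,0,0.05],[-7,-2.7,0,0.1],[-11,-4.2,0,0.15],[-15,-5.8,0,0.2],[-19,-7.4,0,0.25]]]' >/dev/null;  python3 -c "
from h import *
need(527,-140,250,82.5)"
```

```text
need [-17.9   -1.98  -0.66] 0.069 | pos [557.9  37.4 243.4] [-179.8    0.    86.5] F [ 0.5  0.2 -0.9] gap 59.7 t 6.3
```

```bash
python3 -m pendant '[[[-4,-0.4,-0.3,0.02],[-8,-0.8,-0.6,0.04],[-12,-1.3,-0.6,0.06],[-15.5,-1.7,-0.6,0.07],[-17.5,-1.9,-0.6,0.07]]]' >/dev/null; python3 -m pendant '[[[0,0,0,0],[0,0,0,0],[0,0,0,0]]]'>/dev/null; python3 - <<'E'
from h import *
need(527,-140,250,82.5)
c=cams.camera("wrist"); cv2.imwrite("pics/w3.png",c["frame"][:,:,::-1])
for n in ["lower_top","base"]:
  for r in models.regions_of("wrist",n)[:2]: print(n,r["score"],r["point"])
E
```

```text
need [-0.68 -0.17  0.07] 0.002 | pos [ 529.5 -133.5  250.7] [-179.9   -0.    82.6] F [ 0.6 -0.3 -0.7] gap 59.8 t 7.1
lower_top 0.82 [320.8, 81.3]
lower_top 0.35 [356.5, 468.9]
base 0.75 [319.8, 83.5]
```

View pics/w3.png

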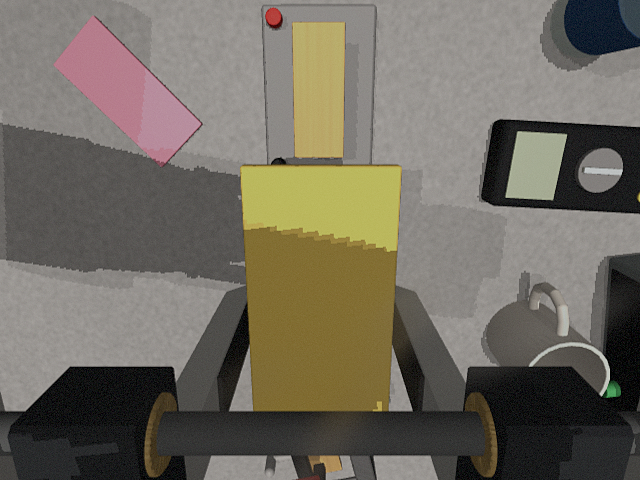

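The brass lower plate shows fully at (293..345, 22..158). The held sheet's far edge is at row 165, columns 241–401.

```bash
python3 - <<'E'
from h import *
c=cams.camera("wrist"); hsv=cv2.cvtColor(c["frame"],cv2.COLOR_RGB2HSV); print(hsv[100,320],hsv[200,320],hsv[300,320])
s=manip.read_state(); p=s["eef_pos"]; print(np.round(p,1),np.round(np.degrees(s["eef_rot"]),2))
RNG["b2"]=((15,70,60),(28,255,255)); RNG["y2"]=((18,100,60),(34,255,255))
m=cmask(c,"b2",(280,360,5,162)); print((m>0).sum(),"plate",rect(c,m,75))
# held sheet: side edges + far edge rows 168..400
m=cmask(c,"y2",(225,415,150,410))
R=Ro.from_euler("xyz",s["eef_rot"]).as_matrix(); zt=p[2]+15.6
L=[];Rr=[];F=[]
for y in range(175,405,5):
    xs=np.nonzero(m[y])[0]; L.append((xs.min(),y)); Rr.append((xs.max()+1,y))
for x in range(250,395,5):
    ys=np.nonzero(m[:,x])[0]; F.append((x,ys.min()))
for n,q in(("L",L),("R",Rr),("F",F)):
    P=(toplane(c,q,zt)-p)@R; 
    a=P[:,1] if n!="F" else P[:,0]; b=P[:,0] if n!="F" else P[:,1]
    k=np.polyfit(b,a,1); print(n,"at0",np.round(k[1],2),"slope deg",np.round(np.degrees(np.arctan(k[0])),2), np.round([b.min(),b.max()]))
E
```

```text
[ 23 112 184] [ 29 132 186] [ 23 147 130]
[ 529.6 -133.8  251.3] [-179.99   -0.     82.62]
6928 plate [541.  -34.6  99.5  39.9  82.7]
L at0 -29.36 slope deg -0.11 [-36.  62.]
R at0 30.24 slope deg 0.08 [-36.  62.]
F at0 65.75 slope deg -0.12 [-26.  26.]
```

```bash
python3 -c "
from h import *
need(540.5,-35.2,150,82.7)"; 
```

```text
need [ 9.91 -0.19 10.13] -0.001 | pos [ 529.6 -133.8  251.3] [-180.    -0.    82.6] F [-0.  -0.  -0.7] gap 59.5 t 7.3
```

```bash
python3 -m pendant '[[[3,0,2,0],[6,-0.1,4.5,0],[8.5,-0.2,7,0],[9.9,-0.2,9.5,0],[9.9,-0.2,10.1,0]]]' >/dev/null; python3 -m pendant '[[[0,0,0,0],[0,0,0,0],[0,0,0,0]]]'>/dev/null; python3 -c "
from h import *
need(540.5,-35.2,73,82.7)"
```

```text
need [ 0.16 -0.07  7.87] -0.003 | pos [540.8 -36.9 151.7] [179.9   0.   82.5] F [-0.7  0.3 -0.4] gap 59.8 t 8.1
```

```bash
python3 -m pendant '[[[0.1,-0.1,2.5,0],[0.1,-0.1,5,0],[0.1,-0.1,7,0],[0.1,-0.1,7.8,0],[0.1,-0.1,7.8,0]]]' >/dev/null; python3 -m pendant '[[[0,0,0,0],[0,0,0,0],[0,0,0,0]]]'>/dev/null; python3 - <<'E'
from h import *
need(540.5,-35.2,65.4,82.7)
need(540.5,-35.2,65.4,82.7)
for n in ["wrist","scene"]:
  c=cams.camera(n); f=c["frame"][:,:,::-1]
  if n=="scene": f=cv2.resize(f[210:310,250:390],None,fx=5,fy=5,interpolation=cv2.INTER_CUBIC)
  cv2.imwrite(f"pics/{n}4.png",f)
E
```

```text
need [-0.01  0.06  0.79] -0.003 | pos [539.9 -35.1  73.3] [179.9   0.   82.5] F [ 0.1 -0.9 -1.1] gap 59.5 t 8.9
need [-0.01  0.06  0.79] -0.003 | pos [539.9 -35.1  73.3] [179.9   0.   82.5] F [ 0.1 -0.9 -1.1] gap 59.5 t 8.9
```

View pics/scene4.png

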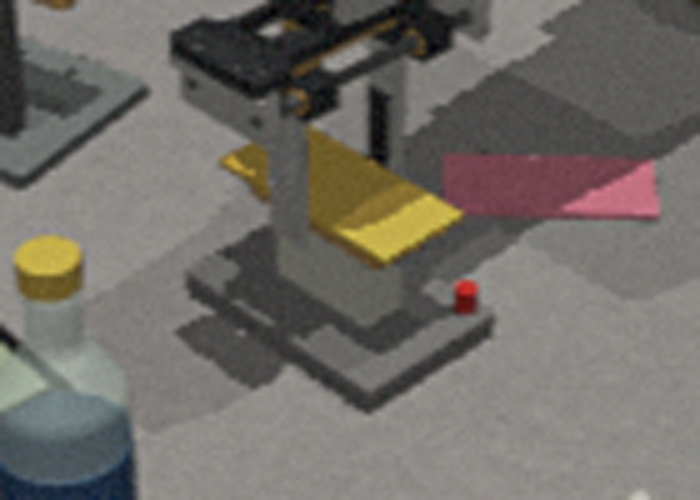

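The sheet hovers about 8 mm over the plate, level and covering it. Lowering slowly while watching the force.

```bash
python3 -m pendant '[[[0,0.05,0.2,0],[0,0.05,0.4,0],[0,0.05,0.55,0],[0,0.05,0.65,0],[0,0.05,0.65,0]]]'; python3 -m pendant '[[[0,0,0,0],[0,0,0,0]]]'
```

```text
clock: 9.5
eef_pos: [539.9, -35.0, 65.7]
eef_rot: [-3.141, 0.0, 1.441]
wrist_force: [0.6, 0.5, -1.1]
finger_gap: 59.8
clock: 9.7
eef_pos: [540.0, -35.0, 66.0]
eef_rot: [3.142, -0.0, 1.441]
wrist_force: [-0.4, 0.0, -0.4]
finger_gap: 59.5
```

```bash
python3 -m pendant '[[[0,0,0.05,0],[0,0,0.1,0],[0,0,0.1,0]]]'; python3 -m pendant '[[[0,0,0,0],[0,0,0,0]]]'
```

```text
clock: 10.0
eef_pos: [540.0, -35.1, 65.4]
eef_rot: [3.141, 0.0, 1.441]
wrist_force: [-2.0, 0.7, 5.2]
finger_gap: 59.6
clock: 10.2
eef_pos: [540.1, -35.1, 65.4]
eef_rot: [3.141, 0.0, 1.441]
wrist_force: [-1.3, 0.1, 5.2]
finger_gap: 59.4
```

Contact at 5 N. Releasing.

```bash
python3 -m pendant '[[[0,0,0,0],[0,0,0,0],[0,0,0,0],[0,0,0,0],[0,0,0,0]]]' 0.9; python3 -m pendant '[[[0,0,-1,0],[0,0,-4,0],[0,0,-8,0],[0,0,-12,0],[0,0,-16,0]]]'; python3 -m pendant '[[[0,0,-2,0],[0,0,-2,0],[0,0,-2,0]]]' >/dev/null;python3 - <<'E'
from h import *
need(500,-330,260,82.7)
c=cams.camera("wrist"); cv2.imwrite("pics/w5.png",c["frame"][:,:,::-1])
m=cmask(c,"yellow",(200,440,60,400)); print((m>0).sum(),rect(c,m,81))
for cam in("top","scene"):
  c=cams.camera(cam); cv2.imwrite(f"pics/{cam}5.png",c["frame"][:,:,::-1])
E
```

```text
clock: 10.7
eef_pos: [540.0, -35.0, 64.9]
eef_rot: [-3.142, 0.0, 1.441]
wrist_force: [0.6, -0.3, -0.6]
finger_gap: 89.0
clock: 11.2
eef_pos: [539.7, -35.0, 227.5]
eef_rot: [3.141, 0.0, 1.441]
wrist_force: [0.0, -0.8, -0.2]
finger_gap: 89.0
need [-29.77  -0.12  -1.51] -0.003 | pos [539.8 -35.  244.9] [180.    0.   82.6] F [ 0.4  0.3 -0.1] gap 89.2 t 11.5
11240 [540.4 -34.3 129.8  60.   82.6]
```

View pics/w5.png

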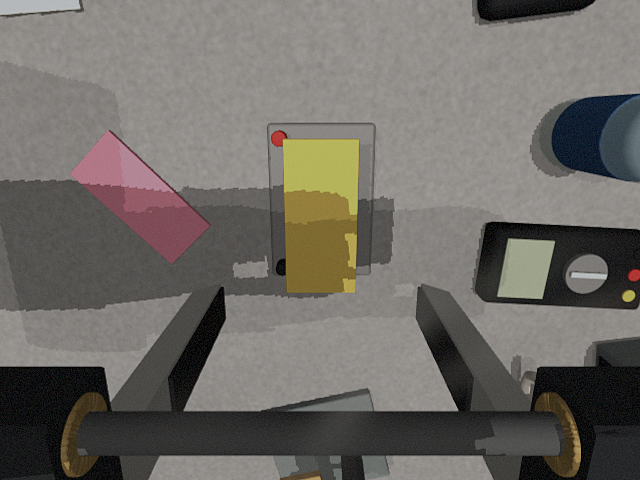

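View pics/top5.png

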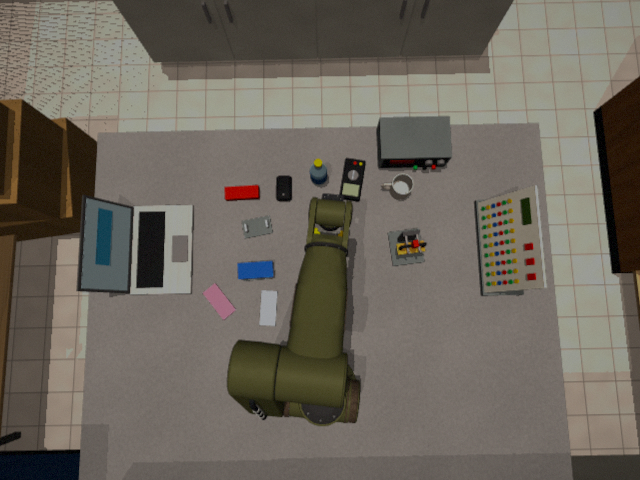

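The sheet now lies at (540.4, -34.3), 82.6° against the plate's (541.0, -34.6), 82.7°, so it is centred within 1 mm. The bench is otherwise unchanged. Next is the stand.

```bash
python3 -m pendant '[[[-3,0.2,-2,0],[-7,0.4,-4,0],[-11,0.6,-5.5,0],[-16,0.8,-5.5,0],[-20,1,-5.5,0]]]' 1 >/dev/null; python3 -c "
from h import *
need(494,-345,300,87)"
```

```text
need [-11.11  -1.51  -0.06] -0.078 | pos [ 523.4 -236.8  299.4] [-180.    -0.    82.5] F [ 0.3 -0.2 -0.2] gap 93.9 t 12.15
```

```bash
python3 -m pendant '[[[-3,-0.4,0,0],[-6,-0.8,0,0],[-9,-1.2,0,0],[-11.1,-1.5,0,0],[-11.1,-1.5,0,0]]]' >/dev/null;  python3 -m pendant '[[[0,0,0,0],[0,0,0,0],[0,0,0,0]]]' >/dev/null; python3 - <<'E'
from h import *
need(494,-345,300,82.5)
c=cams.camera("wrist"); cv2.imwrite("pics/w6.png",c["frame"][:,:,::-1])
for n in ["grip","stand"]:
  for r in models.regions_of("wrist",n)[:2]: print(n,r["score"],r["point"])
E
```

```text
need [-0.32 -0.07 -0.01] 0.002 | pos [ 495.1 -341.9  299.9] [-180.    -0.    82.6] F [ 0.2 -0.1 -0.8] gap 94.1 t 12.95
grip 0.77 [314.5, 196.0]
stand 0.65 [346.9, 171.5]
```

View pics/w6.png

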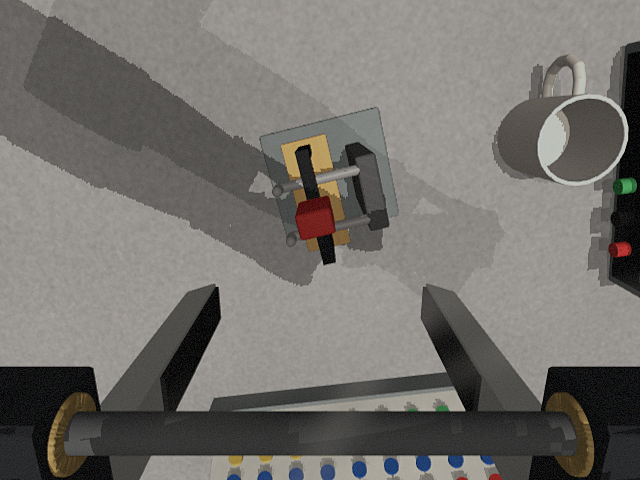

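The wrist view shows the red grip at (315,218), the bar from (303,150) to (329,262), the prong tips at (278,190) and (291,240), and the post at (367,187). The stand is rotated about 12° relative to the tool. Enlarging.

```bash
python3 - <<'E'
import cv2
a=cv2.imread("pics/w6.png")
cv2.imwrite("pics/w6c.png",cv2.resize(a[95:275,250:410],None,fx=3.3,fy=3.3,interpolation=cv2.INTER_CUBIC))
from h import *
c=cams.camera("wrist"); hsv=cv2.cvtColor(c["frame"],cv2.COLOR_RGB2HSV)
RNG["red2"]=((0,140,40),(8,255,255)); RNG["brass2"]=((15,70,60),(28,255,255))
m=cmask(c,"red2",(280,350,180,250))|0
hi=cv2.inRange(hsv,np.array((170,140,40)),np.array((180,255,255))); 
m=m|(hi*(np.arange(480)[:,None]>180)*(np.arange(480)[:,None]<250)).astype(np.uint8)
print(hsv[225,315],hsv[203,315],(m>0).sum(),"whole",rect(c,m,206),rect(c,m,188))
ft=np.array([(260,136),(378,107),(398,213)]); P=toplane(c,ft,12); print(np.round(P,1)); 
d=P[1]-P[0]; print("foot x dir?",np.degrees(np.arctan2(d[1],d[0])),np.hypot(*d[:2])); d=P[2]-P[1]; print(np.degrees(np.arctan2(d[1],d[0])),np.hypot(*d[:2]))
T=toplane(c,np.array([(278,190),(291,240)]),162); print("tips",np.round(T,1),np.linalg.norm(T[0]-T[1]),np.degrees(np.arctan2(*(T[0]-T[1])[[1,0]])))
E
```

```text
[  1 196 117] [  0 175  80] 1375 whole [ 493.7 -322.7   25.8   24.4  -84.7] [ 492.9 -327.    27.5   26.   -84.7]
[[ 439.7 -273.5   12. ]
 [ 566.8 -260.3   12. ]
 [ 578.8 -376.1   12. ]]
foot x dir? 5.901454164875329 127.7484224710511
-84.0483557104401 116.43932288727066
tips [[ 467.9 -309.1  162. ]
 [ 471.7 -348.7  162. ]] 39.79154769754952 95.4900897234957
```

View pics/w6c.png

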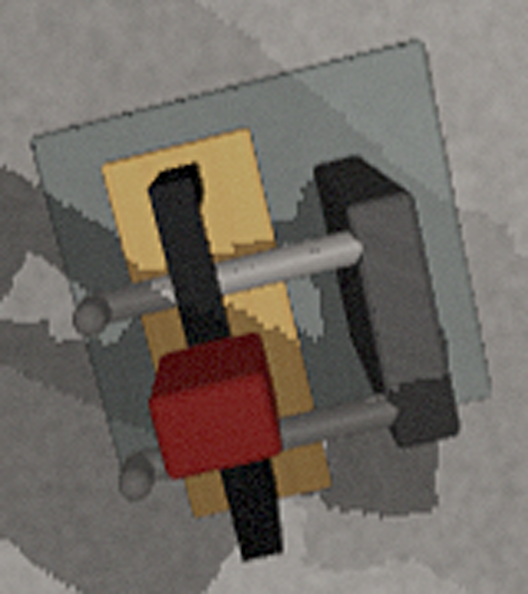

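```bash
python3 - <<'E'
from h import *
c=cams.camera("wrist")
def go(n,q,z):
    P=toplane(c,np.array(q)/3.3+[250,95],z)[:,:2]; e=[P[1]-P[0],P[2]-P[1],P[3]-P[2],P[0]-P[3]]
    print(n,"c",np.round(P.mean(0),1),"len",np.round([np.hypot(*v) for v in e],1),"ang",np.round([np.degrees(np.arctan2(v[1],v[0])) for v in e],1))
go("griptop",[(151,403),(273,376),(280,455),(172,478)],206)
go("griptop2",[(151,403),(273,376),(280,455),(172,478)],203)
go("plate",[(104,163),(248,130),(329,487),(192,517)],102)
need(494.3,-327,260,95.8)
E
```

```text
griptop c [ 494.4 -328. ] len [24.6 16.1 22.1 15.9] ang [   5.3  -92.  -174.9   96.9]
griptop2 c [ 494.3 -328.8] len [24.9 16.3 22.3 16.1] ang [   5.3  -92.  -174.9   96.9]
plate c [ 493.8 -327.9] len [38.4 99.3 39.3 99.6] ang [   5.1  -84.1 -174.5   95.4]
need [ 1.53 -0.25  4.  ] -0.231 | pos [ 494.8 -342.5  300. ] [180.    0.   82.6] F [ 0.5  0.3 -0.1] gap 94.2 t 13.2
```

```bash
python3 -m pendant '[[[0.7,-0.1,1,-0.11],[1.5,-0.2,2.5,-0.22],[1.5,-0.2,4,-0.223],[1.5,-0.2,5,-0.223],[1.5,-0.2,5,-0.223]]]' >/dev/null;  python3 -m pendant '[[[0,0,0,0],[0,0,0,0],[0,0,0,0]]]' >/dev/null; python3 - <<'E'
from h import *
need(494.3,-327.9,180,95.4)
E
```

```text
need [ 0.   -0.06  7.06] -0.002 | pos [ 494.8 -327.8  250.6] [180.    0.   95.3] F [ 0.2 -0.1 -0.1] gap 93.9 t 14.0
```

```bash
python3 -m pendant '[[[0,-0.05,2,0],[0,-0.05,4,0],[0,-0.05,6,0],[0,-0.05,7,0],[0,-0.05,7,0]]]' >/dev/null;  python3 -m pendant '[[[0,0,0,0],[0,0,0,0],[0,0,0,0]]]' >/dev/null; python3 - <<'E'
from h import *
need(494.3,-327.9,180,95.4)
c=cams.camera("wrist"); cv2.imwrite("pics/w7.png",c["frame"][:,:,::-1])
E
```

```text
need [-0.   -0.01  0.08] -0.001 | pos [ 494.4 -327.9  180.8] [1.799e+02 1.000e-01 9.530e+01] F [ 0.4  0.4 -0.4] gap 93.9 t 14.8
```

View pics/w7.png

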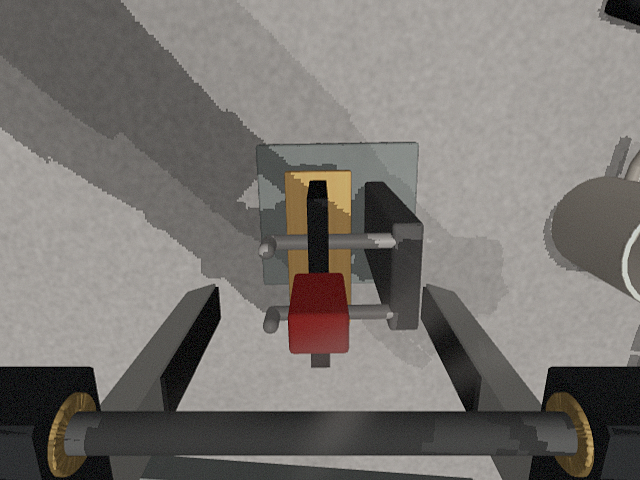

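The red grip at (319,320) is centred between the fingers and square to the jaws. Closing.

```bash
python3 -m pendant '[[[0,0,0,0],[0,0,0,0],[0,0,0,0],[0,0,0,0],[0,0,0,0]]]' -1 40;  python3 -m pendant '[[[0,0,0,0],[0,0,0,0],[0,0,0,0],[0,0,0,0],[0,0,0,0]]]'; python3 - <<'E'
from h import *
need(494.3,-327.9,180,95.4)
c=cams.camera("wrist"); cv2.imwrite("pics/w8.png",c["frame"][:,:,::-1])
E
```

```text
clock: 15.35
eef_pos: [494.2, -327.7, 180.0]
eef_rot: [3.142, 0.0, 1.664]
wrist_force: [0.5, -0.3, -0.3]
finger_gap: 57.4
clock: 15.85
eef_pos: [494.1, -327.7, 180.0]
eef_rot: [-3.142, 0.0, 1.664]
wrist_force: [-0.7, -0.1, 0.6]
finger_gap: 23.8
need [-0.02  0.01 -0.  ] -0.001 | pos [ 494.1 -327.7  180. ] [-180.     0.    95.3] F [-0.7 -0.1  0.6] gap 23.8 t 15.85
```

View pics/w8.png

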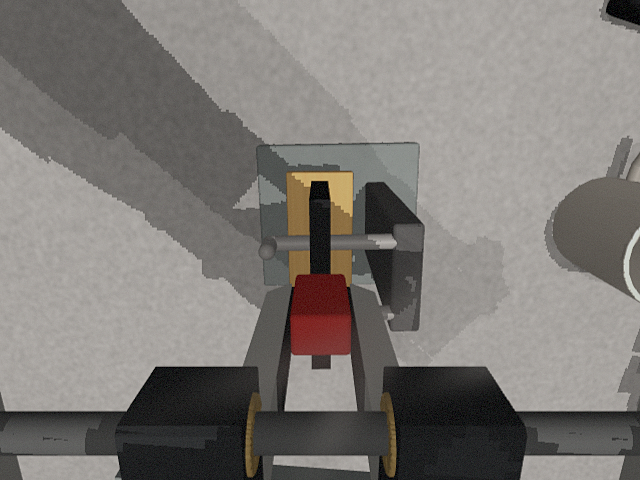

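```bash
python3 -m pendant '[[[0,0,-0.5,0],[0,0,-1.2,0],[0,0,-2,0],[0,0,-2.8,0],[0,0,-2.8,0]]]';  python3 -m pendant '[[[0,0,0,0],[0,0,0,0],[0,0,0,0]]]'; python3 - <<'E'
from h import *
c=cams.camera("wrist"); cv2.imwrite("pics/w9.png",c["frame"][:,:,::-1])
c=cams.camera("scene"); f=c["frame"][:,:,::-1]; cv2.imwrite("pics/s9.png",cv2.resize(f[130:250,190:330],None,fx=5,fy=5,interpolation=cv2.INTER_CUBIC))
need(494.1-75*np.cos(.0942),-327.7-75*np.sin(.0942),208,95.4)
E
```

```text
clock: 16.4
eef_pos: [494.6, -328.0, 209.6]
eef_rot: [3.14, 0.002, 1.664]
wrist_force: [-0.1, 0.2, -3.1]
finger_gap: 24.1
clock: 16.7
eef_pos: [494.1, -327.6, 207.6]
eef_rot: [-3.141, -0.0, 1.664]
wrist_force: [-0.4, -0.4, -3.7]
finger_gap: 23.4
need [-0.02 -7.5  -0.03] -0.001 | pos [ 494.1 -327.6  207.7] [-180.    -0.    95.3] F [ 0.3 -1.1 -3. ] gap 23.5 t 16.8
```

View pics/s9.png

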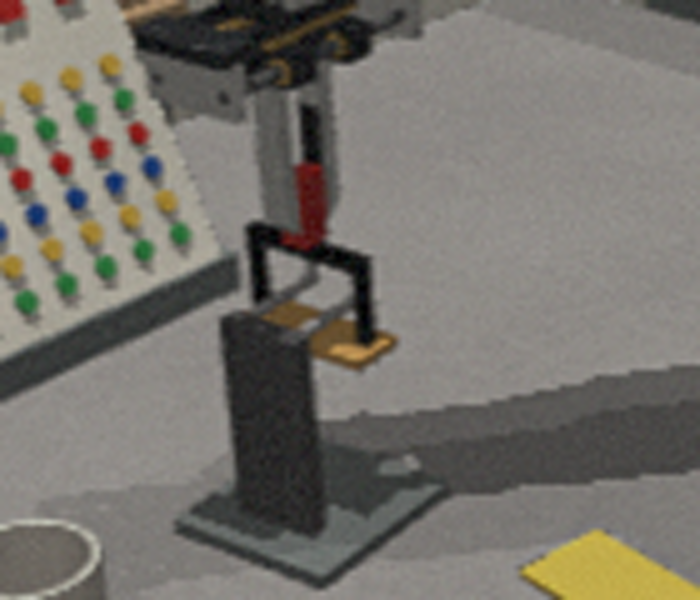

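View pics/w9.png

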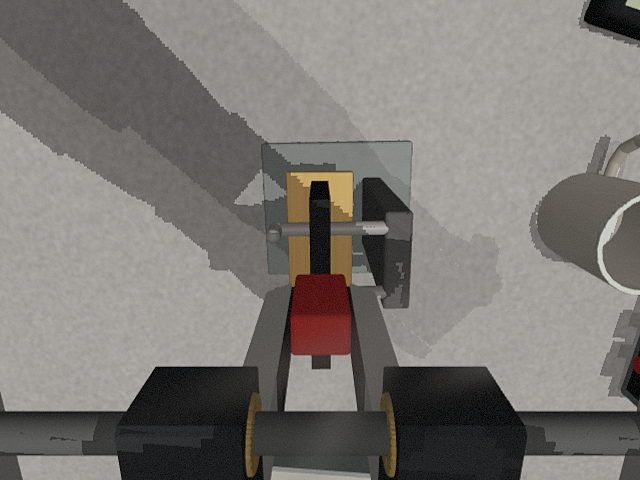

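The plate is lifted and level, with the bar clear of the prongs and a measured weight of about 3.5 N. Drawing it off along the stand's -x, which is tool -y.

```bash
python3 -m pendant '[[[0,-1,0,0],[0,-2.5,0,0],[0,-4.5,0,0],[0,-6.5,0,0],[0,-8.5,0,0]]]';  python3 -m pendant '[[[0,-1,0,0],[0,-1.5,0,0],[0,-1.5,0,0],[0,-1.5,0,0]]]'; python3 - <<'E'
from h import *
c=cams.camera("wrist"); cv2.imwrite("pics/w10.png",c["frame"][:,:,::-1])
c=cams.camera("scene"); f=c["frame"][:,:,::-1]; cv2.imwrite("pics/s10.png",cv2.resize(f[130:250,190:330],None,fx=5,fy=5,interpolation=cv2.INTER_CUBIC))
need(500,-160,240,82.7)
E
```

```text
clock: 17.3
eef_pos: [408.1, -335.5, 207.9]
eef_rot: [-3.141, 0.0, 1.664]
wrist_force: [-0.3, 0.1, -3.0]
finger_gap: 23.3
clock: 17.7
eef_pos: [395.0, -336.9, 208.0]
eef_rot: [3.141, 0.0, 1.664]
wrist_force: [0.2, 0.5, -2.8]
finger_gap: 23.8
need [16.63 12.1  -3.21] 0.221 | pos [ 395.1 -336.8  207.8] [180.   -0.   95.4] F [ 0.9  0.2 -3.7] gap 23.8 t 17.8
```

View pics/s10.png

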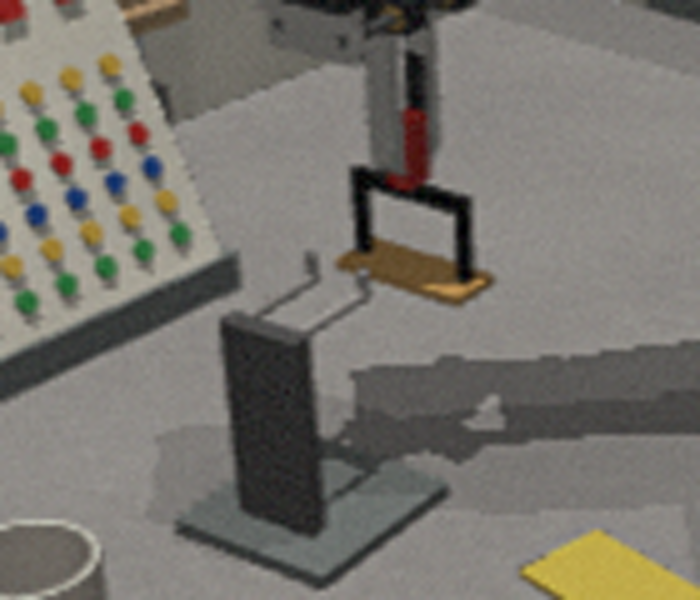

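View pics/w10.png

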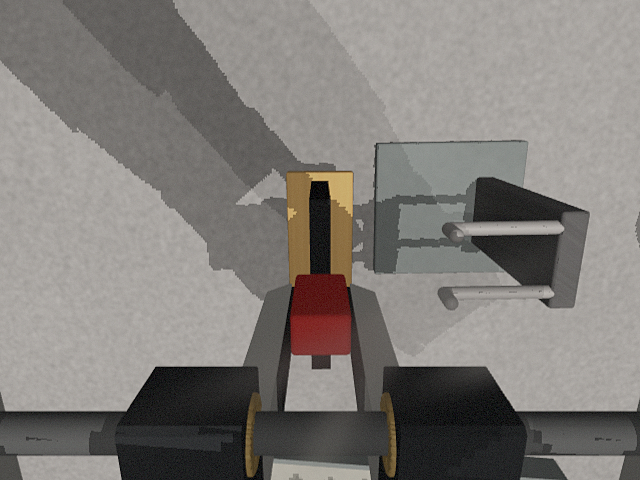

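The plate is free of the stand. I'll measure where it sits in the tool frame, then move towards the base.

```bash
cat > held.py <<'E'
from h import *
c=cams.camera("wrist"); s=manip.read_state(); p=s["eef_pos"]; R=Ro.from_euler("xyz",s["eef_rot"]).as_matrix()
RNG["b2"]=((14,70,50),(28,255,255)); m=cmask(c,"b2",(275,366,160,285))
zt=p[2]-78; L=[];Q=[];F=[]
for y in range(178,262,3):
    xs=np.nonzero(m[y])[0]; L.append((xs.min(),y)); Q.append((xs.max()+1,y))
for x in list(range(293,306,2))+list(range(333,348,2)): F.append((x,np.nonzero(m[:,x])[0].min()))
for n,q in(("L",L),("R",Q),("F",F)):
    P=(toplane(c,q,zt)-p)@R; a,b=(P[:,1],P[:,0]) if n!="F" else (P[:,0],P[:,1])
    k=np.polyfit(b,a,1); print(n,"at0",np.round(k[1],2),"deg",np.round(np.degrees(np.arctan(k[0])),2),np.round([b.min(),b.max()]),np.std(a-np.polyval(k,b)).round(2))
E
python3 held.py
python3 -m pendant '[[[1,0,-1,0],[4,2,-2,0.03],[7,4,-3,0.08],[10,6,-3.2,0.13],[13,8.5,-3.2,0.18]]]' >/dev/null
python3 -c "
from h import *
need(527,-140,250,82.7)"
```

```text
L at0 -19.8 deg -0.23 [-4. 47.] 0.19
R at0 20.11 deg -0.39 [-4. 47.] 0.17
F at0 51.17 deg -0.0 [-16.  16.] 0.0
need [ 6.29  5.4  -0.86] 0.038 | pos [ 467.7 -197.8  241.4] [179.9   0.   84.9] F [ 0.2 -0.7 -3.5] gap 23.4 t 18.35
```

```bash
python3 -c "
from h import *
need(540.4,-35.6,230,82.7)"; python3 -m pendant '[[[3,1,0,0.02],[6.5,2,0.3,0.038],[10,3.5,0.5,0.038],[13,4.8,0.8,0.038],[15,5.5,1,0.038]]]' >/dev/null
python3 -m pendant '[[[0,0,0,0],[0,0,0,0],[0,0,0,0]]]' >/dev/null
python3 -c "
from h import *
need(540.4,-35.6,180,82.7)"
```

```text
need [16.81  5.8   1.14] 0.038 | pos [ 467.7 -197.8  241.4] [179.9   0.   84.9] F [ 0.2 -0.7 -3.5] gap 23.4 t 18.35
need [2.04 0.31 5.04] 0.002 | pos [534.7 -55.5 230.4] [180.    0.   82.8] F [-0.8 -0.2 -4. ] gap 23.5 t 19.15
```

```bash
python3 -m pendant '[[[1,0.2,1,0],[2,0.3,2.5,0],[2,0.3,4,0],[2,0.3,5,0],[2,0.3,5,0]]]' >/dev/null
python3 -m pendant '[[[0,0,0,0],[0,0,0,0],[0,0,0,0]]]' >/dev/null
python3 - <<'E'
from h import *
need(540.4,-35.6,167,82.7)
c=cams.camera("wrist"); cv2.imwrite("pics/w11.png",c["frame"][:,:,::-1])
c=cams.camera("scene"); f=c["frame"][:,:,::-1]; cv2.imwrite("pics/s11.png",cv2.resize(f[170:300,250:390],None,fx=4.5,fy=4.5,interpolation=cv2.INTER_CUBIC))
E
```

```text
need [ 0.   -0.03  1.36] 0.002 | pos [540.7 -35.7 180.6] [179.9   0.   82.8] F [ 0.2 -0.5 -3.8] gap 23.8 t 19.95
```

View pics/w11.png

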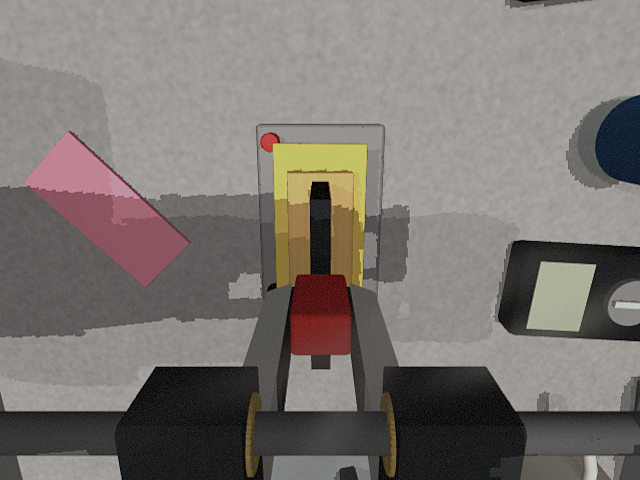

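View pics/s11.png

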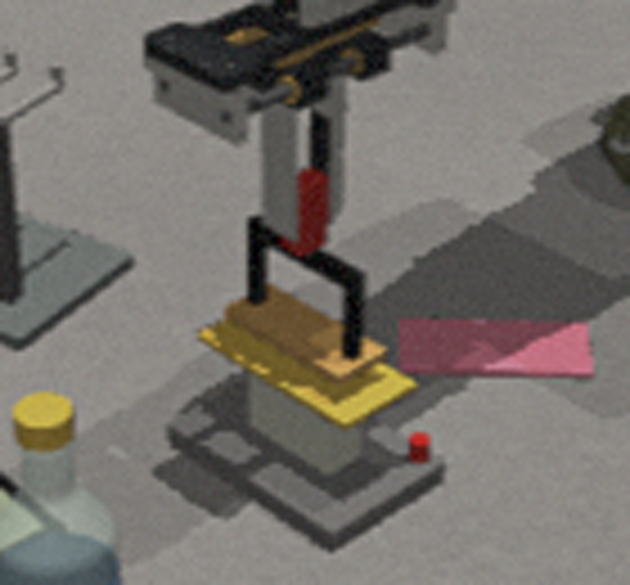

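The plate is centred and square over the sheet. The brass spans columns 287–353 inside the yellow's 274–367. Lowering gently.

```bash
python3 -m pendant '[[[0,0,0.3,0],[0,0,0.6,0],[0,0,0.9,0],[0,0,1.1,0],[0,0,1.15,0]]]'; python3 -m pendant '[[[0,0,0,0],[0,0,0,0]]]'
```

```text
clock: 20.55
eef_pos: [540.3, -35.5, 168.1]
eef_rot: [-3.141, 0.0, 1.446]
wrist_force: [0.7, 0.3, -3.4]
finger_gap: 23.9
clock: 20.75
eef_pos: [540.5, -35.5, 168.5]
eef_rot: [3.141, -0.0, 1.446]
wrist_force: [0.2, -0.7, -3.4]
finger_gap: 24.2
```

```bash
python3 -m pendant '[[[0,0,0.04,0],[0,0,0.08,0],[0,0,0.08,0],[0,0,0.08,0]]]'; python3 -m pendant '[[[0,0,0.03,0],[0,0,0.05,0],[0,0,0.05,0],[0,0,0.05,0]]]'
```

```text
clock: 21.15
eef_pos: [540.5, -35.5, 167.7]
eef_rot: [3.142, 0.0, 1.446]
wrist_force: [-0.6, 0.2, -3.3]
finger_gap: 23.7
clock: 21.55
eef_pos: [540.5, -35.5, 167.3]
eef_rot: [3.141, 0.0, 1.446]
wrist_force: [-0.5, -0.1, -2.2]
finger_gap: 23.4
```

```bash
python3 -m pendant '[[[0,0,0.03,0],[0,0,0.05,0],[0,0,0.05,0],[0,0,0.05,0]]]'
```

```text
clock: 21.95
eef_pos: [540.6, -35.6, 167.2]
eef_rot: [3.141, 0.0, 1.446]
wrist_force: [-2.9, -1.0, 5.7]
finger_gap: 23.9
```

The weight is taken and contact is slightly over it. Releasing and checking before rising.

```bash
python3 -m pendant '[[[0,0,0,0],[0,0,0,0],[0,0,0,0],[0,0,0,0],[0,0,0,0]]]' 0.3;python3 -m pendant '[[[0,0,-1,0],[0,0,-3,0],[0,0,-6,0],[0,0,-9,0],[0,0,-12,0]]]'; python3 -m pendant '[[[0,0,0,0],[0,0,0,0],[0,0,0,0]]]'>/dev/null; python3 - <<'E'
from h import *
c=cams.camera("wrist"); cv2.imwrite("pics/w12.png",c["frame"][:,:,::-1])
need(540,-200,290,82.7)
E
```

```text
clock: 22.45
eef_pos: [540.5, -35.5, 166.6]
eef_rot: [-3.142, -0.0, 1.446]
wrist_force: [0.2, 0.1, 0.0]
finger_gap: 59.3
clock: 22.95
eef_pos: [540.3, -35.5, 288.7]
eef_rot: [3.141, 0.0, 1.446]
wrist_force: [-0.6, -0.3, -0.3]
finger_gap: 61.1
need [-16.32   2.04  -0.44] 0.002 | pos [540.1 -35.5 285.7] [-179.9    0.    82.8] F [ 0.1  0.2 -0.7] gap 60.9 t 23.3
```

View pics/w12.png

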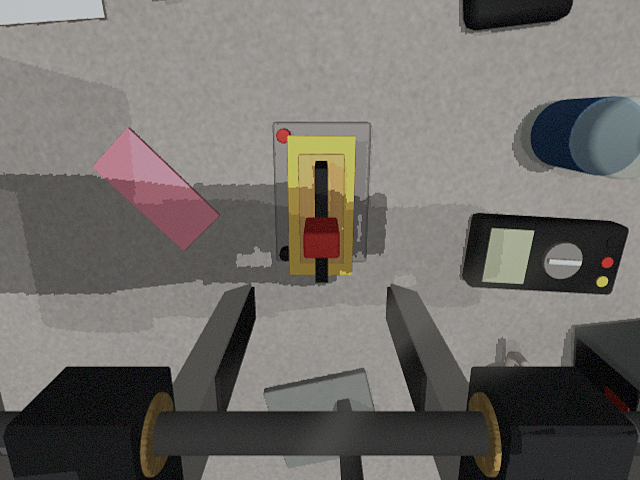

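The sheet rim shows on the far and both long sides around the brass (sheet columns 288–355, brass 299–345). I'll back off and take measurements.

```bash
python3 -m pendant '[[[-3,0,-1,0],[-6,-1,-2,0],[-9,-2,-2,0],[-12,-3.5,-2,0],[-13,-5,-2,0]]]' >/dev/null; python3 -m pendant '[[[0,0,0,0],[0,0,0,0],[0,0,0,0]]]'>/dev/null; python3 - <<'E'
from h import *
c=cams.camera("wrist"); f=c["frame"]; cv2.imwrite("pics/w13.png",f[:,:,::-1])
need(540,-200,290,82.7)
for cam in("top","scene"):
  c=cams.camera(cam); cv2.imwrite(f"pics/{cam}13.png",c["frame"][:,:,::-1])
f=c["frame"][:,:,::-1];cv2.imwrite("pics/s13c.png",cv2.resize(f[190:300,260:380],None,fx=5,fy=5,interpolation=cv2.INTER_CUBIC))
E
```

```text
need [-3.4   6.96  1.63] 0.003 | pos [ 475.1 -157.7  306.3] [-180.    -0.    82.9] F [0.4 0.3 0.1] gap 61.4 t 24.15
```

View pics/w13.png

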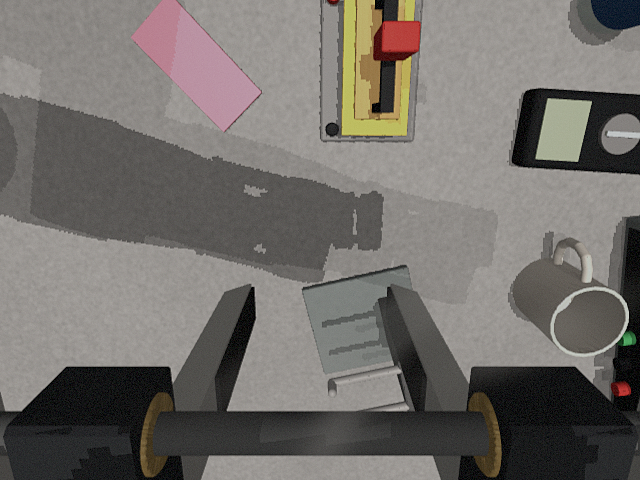

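View pics/scene13.png

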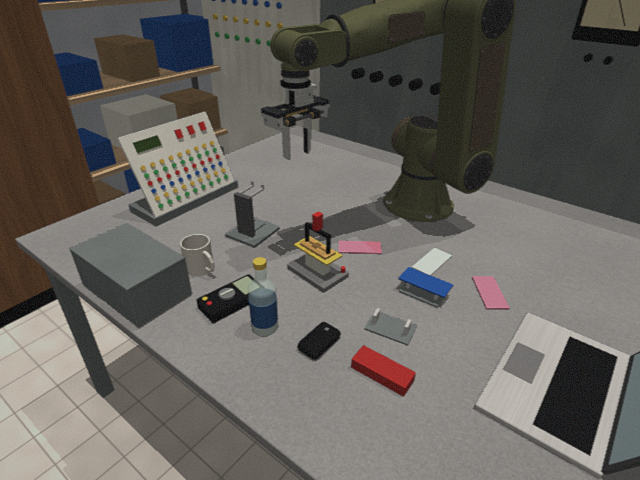

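View pics/s13c.png

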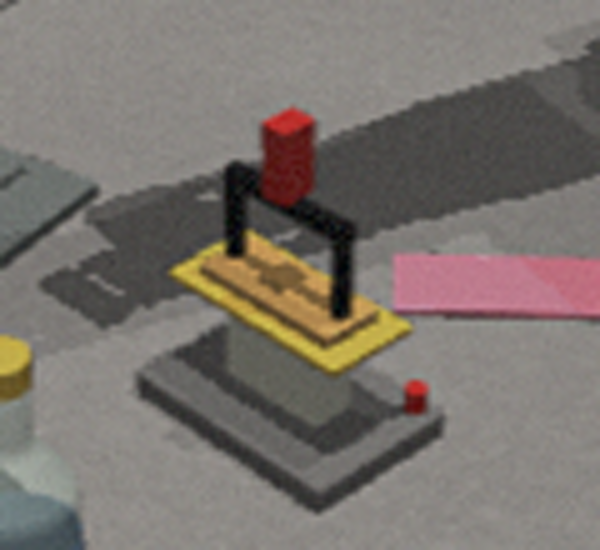

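```bash
python3 - <<'E'
from h import *
for cam,b in(("scene",(285,350,225,270)),("top",(300,355,215,260))):
    c=cams.camera(cam); hsv=cv2.cvtColor(c["frame"],cv2.COLOR_RGB2HSV)
    RNG["s"]=((12,90,60),(34,255,255)); m=cmask(c,"s",b); print(cam,"sheet",(m>0).sum(),rect(c,m,81))
# upper plate: corners read by eye in the 5x scene crop
c=cams.camera("scene"); q=np.array([(202,266),(326,344),(379,315),(245,232)])/5+[260,190]
P=toplane(c,q,89)[:,:2]; e=P-np.roll(P,1,0); print("plate c",np.round(P.mean(0),1),np.round(np.hypot(*e.T),1),np.round(np.degrees(np.arctan2(e[:,1],e[:,0])),1))
need(540,-200,290,82.7)
E
```

```text
scene sheet 638 [539.5 -36.3 136.2  66.   82.5]
top sheet 539 [539.7 -36.  133.3  64.1  83. ]
plate c [541.6 -33.9] [ 41.3  98.7  38.9 108.3] [  4.4  81.5 170.9 -99.2]
need [-3.36  6.99  1.65] 0.003 | pos [ 474.8 -158.   306.5] [-180.    -0.    82.9] F [-0.6 -0.3 -0.7] gap 61.1 t 24.4
```

All final positions agree within about 2 mm of the lower plate at (541, -34.6), 82.7°. Handing in.

```bash
python3 -c "
from cell import manip
print(manip.sign_off())"
```

```text
the job is handed in; nothing more can be done
None
```

The capacitor is together and handed in at about 24 s of the 64 s allowed. The yellow sheet lies on the brass lower plate, and the upper plate sits on the sheet, let go.

- **Yellow sheet:** right after release, the wrist camera put it at (540.4, -34.3), 82.6°. The lower plate measured (541.0, -34.6), 82.7°, so it was centred within 1 mm with its rim out on every side.
- **Upper plate:** I raised it 28 mm, drew it about 100 mm off the prongs, and lowered it until the wrist force changed by about 9 N. The gripper then opened and withdrew without contact.
- **Last checks:** the final pictures show both pieces level and square, with yellow rim around the brass. The blue sheet and the other things on the bench are where they were.
- **Disagreement:** the far cameras put the finished sheet at about (539.6, -36.1), 82.5–83.0°. Their fits also made it 3–6 mm too large. An estimate of the upper plate from corners I picked by eye in the scene picture gave (541.6, -33.9). The spread is about 2 mm, close to the calibration error.

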